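# Open the spare-tip jar on the welding bench

### The job

Open the spare-tip jar that is bolted to the welding bench: squeeze the two side tabs of its cap, turn the cap anticlockwise (seen from above) until you feel it meet its stop, and only then lift it off - do not force it at the stop or pull while it is still caught. Set the cap down, right way up, flat in the shallow metal tray, let go of it, and leave the other things on the bench where they are.

Things in the scene. Friction and masses are not known exactly. Their poses are not given: they have to be found in the camera images.
- tub: The jar: white plastic, 76 mm diameter, bolted upright to the bench through a steel foot 100 mm across; it cannot move. Origin at the centre of its underside on the bench, z up. Flat shoulder at z = 63 mm. The cap starts with its axes along the jar's, its lower edge at z = 65 mm and its top at z = 104 mm.
- neck_rim (a point): Centre of the mouth of the jar's neck, z = 100 mm, inside the cap. The neck is 36 mm in diameter, with lugs to 46 mm. The cap has 1.5 mm of play sideways and 2 mm upward on it while its lugs hold. To clear the neck the cap is raised straight up by more than 40 mm. More than 35 N between cap and jar (forced on the stop or on the posts, or pulled while the lugs hold) damages the cap.
- catch (a point): Point on the jar midway between two catch posts, at the height of their tops (z = 70 mm), 33.5 mm from the axis in the jar's +y direction; another pair stands at -y. The posts rise from the shoulder 30 to 37 mm from the axis. Each cap tab sits between two posts with 3 degrees of play each way, and turns past them only while pushed in 3 mm or more.
- cap_center (a point): Centre (half-way up, on the axis) of the cap: loose, grey plastic, about 60 g, 56 mm diameter, 39 mm high; z up along its axis. Its two sprung tabs stick out at its +y and -y sides: 66 mm over both at rest, 56 mm when both are pressed flush with the cap's wall. Gripped there by two fingers from above it can be squeezed, turned and carried. Over 60 N a side cracks it.
- cap_tab (a point): Outer face of the cap's +y tab at rest, 33 mm from the axis, 1.5 mm below cap_center. Each tab is 14 mm wide, 34 mm high (cap_center -18.5 to +15.5 mm) and sprung: 4 N to start, 14 N to press 5 mm, flush; then the fingers bear on the cap's wall and turn it. The squeeze is needed only while the tabs pass the posts, the first 30 degrees.
- cap_top (a point): Centre of the cap's top. Inside, three lugs hold it: turn it anticlockwise from above (positive about z) by an amount that differs from jar to jar, 43 to 83 degrees, to a springy stop. It lifts only in the last 6 degrees before the stop. It turns with under 0.15 N m; at the stop the torque climbs 0.07 N m a degree: end the turn at 0.2 to 0.4 N m, ease back 3 to 5 degrees to unload it, then lift.
- tray: Shallow square aluminium tray, 150 x 150 mm, walls 16 mm high and 3 mm thick, floor 3 mm thick, fixed to the bench. Origin at the centre of its underside; sides along its x and y. The cap is to stand flat on its floor, top up.
- wrench: Bystander: steel wrench 170 mm long lying on the bench. Leave alone.
- pipe: Bystander: short upright piece of steel pipe, 34 mm diameter, 50 mm high. Leave alone.
- angle: Bystander: offcut of angle iron, 50 x 30 mm, 30 mm high. Leave alone.
Mind the look-alikes: they are no part of the job. Of the things like the part that bears cap_center, leave any that is blue or red; of the rest the larger one is meant.

How it is judged (in metres and radians):
On the way, in this order (a step that is already met when the one before it is completed fails the run):
1. the cap is turned anticlockwise by more than 33 degrees, past its catches, while it is still down on the neck (x of cap_tab in the frame of tub below -0.018 m and z of cap_center in the frame of tub below 0.0885 m and horizontal distance between cap_center and tub below 0.004 m), for 0.1 s.
2. the cap is lifted clear of the neck (z of cap_center in the frame of tub above 0.122 m and contact force between cap and tub below 0.1 N), for 0.1 s.
At the end, for the whole second after the job is handed in: The cap stands flat on the tray's floor (within 4 mm in height and 0.1 rad of level), right way up, inside the walls (its centre within 50 mm of the tray's centre in both directions), at rest and released (z of cap_center in the frame of tray between 0.0185 and 0.0265 m and x of cap_center in the frame of tray between -0.05 and 0.05 m and y of cap_center in the frame of tray between -0.05 and 0.05 m and angle between cap_center's own z axis and vertical below 0.1 rad and linear speed of cap below 0.02 m/s and contact force between the fingers and cap below 0.1 N); the robot touches nothing.
It fails at once if the cap is forced: more than 35 N between cap and jar (contact force between cap and tub above 35 N).
It fails at once if the cap is crushed: more than 120 N on it from the two fingers together (contact force between the fingers and cap above 120 N).
It fails at once if the cap is dropped from more than about 2 cm (linear speed of cap above 0.6 m/s and contact force between the fingers and cap below 0.1 N).
It fails at once if a bystander is shifted by more than 30 mm (distance of any of wrench, pipe, angle from where it was at the start of the episode above 0.03 m).
It also fails if it takes over 56 s, if anything falls off the work surface, if the arm or the gripper's body presses on something with over 40 N, if the wrist force passes 120 N, or if a joint passes its speed limit or range.

### The arm

A 6-joint arm with a two-finger parallel gripper is mounted at the origin on the work surface. World frame = base frame: x ahead of the robot, y to its left, z up, the work surface at z = 0. Lengths are in mm, angles in rad, forces in N, time in s.
With the tool pointing down it reaches from about 400 to 925 mm from the base axis. Payload 12.5 kg.
Tool frame: the origin (TCP) lies at the very end of the fingers, on their centre line; the grasp point (between the pads) lies 19 mm behind it; z points along the fingers, y is the line along which they close (so a half turn about z gives the same grasp; the last joint's range is limited). The gripper opens to 95 mm and grips with 3 to 60 N. Pads are 20 mm wide; open, the fingers measure 119 mm over their backs; the gripper's body (75 mm by 180 mm) begins 59 mm behind the grasp point.
Start: joints at [-1.364, 0.491, 1.559, -0, 1.092, -0.106], TCP at [192.351, -594.683, 214.661] pointing down, gripper open.
Joint ranges: [-3.1, 3.1], [-0.84, 2.19], [0.05, 2.79], [-1.13, 4.28], [0.06, 2.93], [-2.69, 2.69]. Speed limits (rad/s): [2.22, 2.22, 2.79, 3.14, 3.14, 3.14].

### API

Orientations are given as [roll, pitch, yaw] about the fixed x, y, z axes, in that order (R = Rz(yaw) Ry(pitch) Rx(roll)).
In Python, from cell import state, imaging, env, spot_in, mark_of gives the robot as it stands. The module is installed in compiled form; this text tells all that it offers.
- The arm moves only by the tool step_arm, never from a script. Its argument "increments" is a list of rows, each an object with "slide": the shift along the tool's x, y, z in m, a list of three; "roll": the turn about the tool's z in rad. A call has 1 to 5 rows; each row is the pose to reach, as a shift and turn from the pose commanded when the call began, along the tool's axes at that moment; what a row does not reach only later rows make up. A row lasts 1/8 s, in which the tool goes at most 62.5 mm and 10.7 degrees, less where a joint would pass 70% of its speed; a pose out of reach is approached as far as the arm can. A call with a gripper value outside its range is refused whole. "fingers" is the opening, from 0 (shut) to 1 (fully open), set as the call begins (left out, the last holds). The fingers move at their own pace and stop on an object; the grip force is fixed at half the most. Time passes only in rows, so rows that repeat a pose let the fingers close. It gives the time, the measured TCP pose, the force, the opening and the grip force at its end, in the units of the state.
- state(): the state, without advancing time (a new reading comes with each control period).
- imaging.read_camera(name): name is "scene" or "side" or "wrist"; returns a dict with "color" (480x640x3 uint8, red, green, blue), "z_map" (480x640 float32, mm along the optical axis (not along the pixel's ray), 0 where there is no reading), "intrinsics" (3x3 intrinsics, pixels), "distortion" ([k1, k2, p1, p2, k3] as OpenCV has them; the pictures are not rectified), "camera_from_world" (4x4, takes a point from world to camera coordinates). Camera axes: x right, y up, looking along -z (the intrinsics and any distortion apply to the point x, -y, -z); pixel columns grow to the right and rows downward; lengths in mm; the calibration is good to about 2 mm. A picture is of the moment at which its call begins.
- env.job_done(): hands the job in; it is judged then, once.
Trained networks look in the newest picture that a camera, given by its name, has taken for a name from the list of things; names that differ only in an ending like _2 or _b are one class to them, and where a whole thing is asked for, a point or a joint stands for the part that bears it (a point fixed in the world has none). Each returns a list of dicts, best first, with "confidence" (0 to 1); they miss things now and then, are a little off and sometimes report something else, mostly with a low value. They report only what shows in the picture. A call takes as long as a camera call. They do not tell look-alikes from the thing itself.
- spot_in(camera, target): "bbox" ([left, top, right, bottom] in pixels, round what is visible of it).
- mark_of(camera, target): "uv" ([column, row] in pixels: a listed point, or the origin of a listed thing).
The state is a dict: "t": time; "joints": joint angles; "qvel": joint speeds; "tau": joint torques, N m; "eef_pos": TCP position; "tcp_rot": TCP orientation; "ft_force": force on the tool from outside, world axes, zero at the start; "moment": the same for the moment, N m; "opening": opening from 0.0 (shut) to 1.0 (fully open); "grip_force": force on a finger pad.
Only numpy, scipy, OpenCV 4.12 (cv2) and the standard library are available. Lean on these libraries where they do the work, as an engineer would, in place of code of your own. Each camera call takes 0.05 s, during which the arm holds its last target. There are 200 camera calls.

## Working session

There is one attempt and no reset: what is moved stays moved. The work goes in short steps, Python scripts to look and compute and a tool call to move; the robot and the scene stay as the last step left them, time stands still between calls to the robot, and variables do not carry over. Pictures are saved under pics/ and viewed, at most 10 in all, crops included, and the job is handed in when it is done.

Besides the shell and the picture viewer there is one more tool, called after "Emit:" in YAML: its name, and indented under it one key for each argument. step_arm: Moves the arm, as the interface text tells. Its arguments: {"type":"object","properties":{"increments":{"type":"array"},"fingers":{"type":"number"}},"required":["increments"]}

```bash
mkdir -p pics
cat > h.py <<'E'
import numpy as np, cv2
from cell import state, imaging, env, spot_in, mark_of
def ray(c,uv):
    K=np.array(c["intrinsics"],float);D=np.array(c["distortion"],float)
    n=cv2.undistortPoints(np.array([[uv]],float),K,D)[0,0]
    return np.array([n[0],-n[1],-1.])
def world(c,p):
    T=np.linalg.inv(np.array(c["camera_from_world"],float)); return T[:3,:3]@p+T[:3,3]
def at_depth(c,uv):
    u,v=int(round(uv[0])),int(round(uv[1])); z=c["z_map"][max(v-1,0):v+2,max(u-1,0):u+2]; z=z[z>0]
    return world(c,ray(c,uv)*np.median(z)) if len(z) else None
def at_z(c,uv,z):
    o=world(c,np.zeros(3)); d=world(c,ray(c,uv))-o; return o+d*(z-o[2])/d[2]
def cloud(c):
    h,w=c["z_map"].shape; g=np.stack(np.meshgrid(np.arange(w),np.arange(h)),-1).reshape(-1,1,2).astype(float)
    n=cv2.undistortPoints(g,np.array(c["intrinsics"],float),np.array(c["distortion"],float))[:,0]
    z=c["z_map"].reshape(-1,1); p=np.hstack([n[:,:1],-n[:,1:],-np.ones((len(n),1))])*z
    T=np.linalg.inv(np.array(c["camera_from_world"],float)); return (p@T[:3,:3].T+T[:3,3]).reshape(h,w,3)
E
python3 - <<'E'
from h import *
np.set_printoptions(precision=1,suppress=True)
print(state())
ims=[]
for cam in ("scene","side"):
    c=imaging.read_camera(cam); ims.append(c["color"]); print(cam,"cam at",world(c,np.zeros(3)))
    for t in ("tub","cap_center","cap_tab","cap_top","catch","tray","wrench","pipe","angle"):
        for m in mark_of(cam,t)[:4]: print(t,np.array(m["uv"]),round(m["confidence"],2),at_depth(c,m["uv"]))
    for b in spot_in(cam,"cap_center")[:4]: print("bbox",b)
    cv2.imwrite(f"pics/{cam}.png",c["color"][:,:,::-1])
E
```

```text
{'t': 0.0, 'joints': array([-1.4,  0.5,  1.6,  0. ,  1.1, -0.1]), 'qvel': array([ 0.,  0.,  0., -0., -0.,  0.]), 'tau': array([  0. , -61.3, -25.8,   0.1,   0. ,  -0. ]), 'eef_pos': array([ 192.3, -594.4,  214. ]), 'tcp_rot': array([-3.1, -0. ,  0.3]), 'ft_force': array([-0.4,  0.2, -0.4]), 'moment': array([ 0.,  0., -0.]), 'grip_force': 0.0, 'opening': 1.0035668232574915}
scene cam at [ 848.2 -285.2  780.7]
tub [351.9 214. ] 0.63 [530.  143.5  53.2]
cap_center [421.6 237.7] 0.93 [636.3 202.8  27.9]
cap_center [386.1 163.9] 0.89 [489.  288.5  27.8]
cap_center [360.5 184.5] 0.67 [524.3 166.1 105.8]
cap_center [286.3 179.7] 0.55 [391.3 126.8  41.3]
cap_tab [435.7 237.5] 0.98 [653.5 219.9  27.7]
cap_tab [387.4 171.8] 0.86 [497.8 283.4  16.8]
cap_tab [309.4 180.6] 0.74 [399.7 176.8   2. ]
cap_tab [359.2 166.7] 0.56 [498.4 192.9 106.4]
cap_top [358.8 181.1] 0.75 [517.7 169.6 105.9]
cap_top [425.9 236.1] 0.75 [639.6 210.6  27.7]
cap_top [287.6 173.7] 0.65 [383.2 138.1  41.5]
cap_top [386.7 160.8] 0.55 [485.2 294.9  28.2]
tray [171.1 360.8] 0.91 [ 491.8 -223.4    3.6]
wrench [379.  344.6] 0
[... 910 characters left out ...]
  9.2]
cap_top [298.9 382.4] 0.88 [481.  301.9  26. ]
cap_top [388.4 321.5] 0.81 [375.4 144.6  40.5]
cap_top [232.1 317.8] 0.74 [639.4 216.8  26.4]
cap_top [307.4 290. ] 0.62 [511.2 176.6 105.1]
catch [316.2 318.6] 0.68 [488.  198.8  65.6]
tray [381.6 199.3] 0.85 [ 481.8 -221.2    2.5]
tray [308.5 289.5] 0.68 [509.7 175.4 105.7]
wrench [246.1 247.5] 0.56 [703.   22.6   2.9]
pipe [382.5 274.5] 0.7 [417.9  17.9  17.5]
angle [322.2 257.5] 0.74 [546.2  -0.1   4.4]
angle [383.9 277. ] 0.5 [414.4  18.9  12.8]
bbox {'bbox': [226.6, 309.7, 249.9, 334.2], 'confidence': 0.72}
bbox {'bbox': [292.9, 278.3, 325.2, 321.3], 'confidence': 0.71}
bbox {'bbox': [368.3, 310.4, 406.7, 344.2], 'confidence': 0.64}
```

View pics/scene.png

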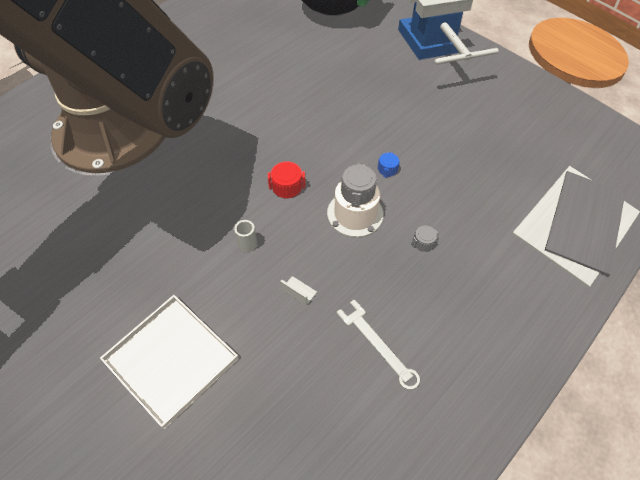

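View pics/side.png

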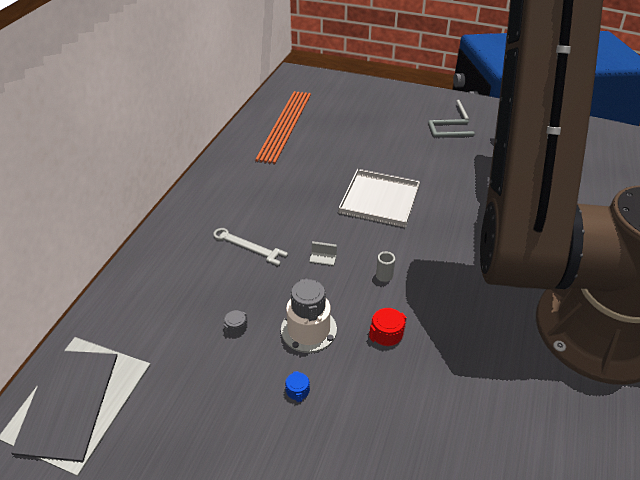

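The candidates, in scene pixels:
- Red cap at (286,180): wrong colour.
- Blue cap at (389,164): wrong colour.
- Small grey cap at (426,237): it lies on the bench and is the smaller of the two greys.
- Large grey cap on the white jar at (359,184): larger, grey and seated on the jar, so this is the one meant.

I'll confirm it in a crop and fit its centre.

Run:
```python
from h import *
np.set_printoptions(precision=2,suppress=True)
s=state(); print(s["tcp_rot"],s["eef_pos"])
out=[]
for cam,(u,v) in (("scene",(359,190)),("side",(308,310))):
    c=imaging.read_camera(cam); P=cloud(c)
    m=(abs(P[...,0]-515)<60)&(abs(P[...,1]-172)<60)
    for lo,hi in((100,112),(58,68)):
        q=P[m&(P[...,2]>lo)&(P[...,2]<hi)]
        (x,y),r=cv2.minEnclosingCircle(q[:,:2].astype(np.float32)); print(cam,lo,len(q),"circ",x,y,r,"med z",np.median(q[:,2]), "mean",q.mean(0))
    t=(abs(P[...,0]-485)<120)&(abs(P[...,1]+222)<120)&(P[...,2]>9)&(P[...,2]<25)
    q=P[t][:,:2].astype(np.float32); print("tray",cv2.minAreaRect(q),len(q))
    out.append(cv2.resize(c["color"][v-45:v+45,u-45:u+45],(400,400),interpolation=cv2.INTER_CUBIC))
w=imaging.read_camera("wrist"); T=np.array(w["camera_from_world"]); print("wrist cam",world(w,np.zeros(3)),T[:3,:3]); print(w["intrinsics"])
cv2.imwrite("pics/crop.png",np.hstack(out)[:,:,::-1])
```

```text
[3.14 0.   0.31] [ 192.35 -594.68  214.65]
scene 100 798 circ 509.687744140625 175.0886688232422 33.67018508911133 med z 105.58337126252263 mean [512.74 174.18 105.35]
scene 58 446 circ 511.03240966796875 176.25682067871094 38.9921875 med z 63.77442791243914 mean [521.98 161.95  63.5 ]
tray ((487.9325866699219, -223.59461975097656), (153.81394958496094, 151.32391357421875), 1.0508183240890503) 1175
side 100 713 circ 509.9090576171875 177.75811767578125 33.75844192504883 med z 104.61041510440157 mean [509.44 179.82 104.49]
side 58 438 circ 510.3133850097656 179.3145751953125 38.14372253417969 med z 62.80987536441637 mean [505.14 195.55  62.77]
tray ((486.7791748046875, -223.24185180664062), (151.950439453125, 157.49685668945312), 0.9050034880638123) 540
wrist cam [ 264.15 -571.38  384.24] [[ 0.31 -0.95  0.  ]
 [ 0.92  0.3  -0.27]
 [ 0.25  0.08  0.96]]
[[347.52   0.   317.7 ]
 [  0.   347.52 239.84]
 [  0.     0.     1.  ]]
```

View pics/crop.png

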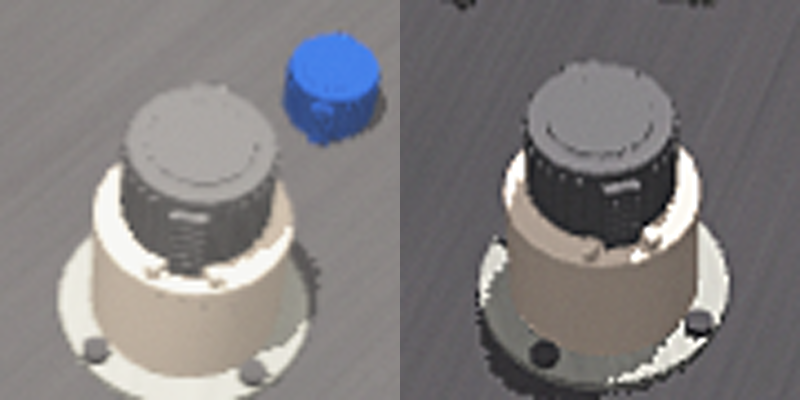

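The crop confirms it: the large grey cap sits on the white jar, at about (200,140) in the left half and (600,110) in the right. One tab faces each camera between its posts. I'll move over it.

Emit:
step_arm:
  increments:
    - {"slide":[0.05,-0.036,0]}
    - {"slide":[0.101,-0.072,0]}
    - {"slide":[0.152,-0.108,0]}
    - {"slide":[0.202,-0.144,0]}
    - {"slide":[0.252,-0.18,0]}
  fingers: 1

```text
invalid input at $.increments[0]: expected keys slide, roll
```

Emit:
step_arm:
  increments:
    - {"slide":[0.04,-0.046,0]}
    - {"slide":[0.08,-0.092,0]}
    - {"slide":[0.12,-0.138,0]}
    - {"slide":[0.16,-0.184,0]}
    - {"slide":[0.2,-0.23,0]}

```text
invalid input at $.increments[0]: expected keys slide, roll
```

Emit:
step_arm:
  increments:
    - {"slide":[0.017,-0.046,0],"roll":-0.08}
    - {"slide":[0.034,-0.092,0],"roll":-0.16}
    - {"slide":[0.052,-0.138,0],"roll":-0.24}
    - {"slide":[0.069,-0.184,0],"roll":-0.32}
    - {"slide":[0.086,-0.229,0],"roll":-0.4}

```text
t: 1.88
eef_pos: [203.6, -348.8, 214.7]
tcp_rot: [3.141, 0.0, 0.715]
ft_force: [0.7, -0.7, 0.3]
opening: 1.0
grip_force: 0.0
```

Emit:
step_arm:
  increments:
    - {"slide":[0.061,0.0106,0],"roll":0}
    - {"slide":[0.122,0.0212,0],"roll":0}
    - {"slide":[0.183,0.0318,0],"roll":0}
    - {"slide":[0.244,0.0424,0],"roll":0}
    - {"slide":[0.305,0.053,0],"roll":0}

```text
t: 2.5
eef_pos: [470.9, -189.6, 214.9]
tcp_rot: [3.141, -0.0, 0.713]
ft_force: [0.2, -0.8, -1.2]
opening: 0.999
grip_force: 0.0
```

Emit:
step_arm:
  increments:
    - {"slide":[0.044,-0.041,0],"roll":0}
    - {"slide":[0.088,-0.082,0],"roll":0}
    - {"slide":[0.132,-0.123,0],"roll":0}
    - {"slide":[0.176,-0.164,0],"roll":0}
    - {"slide":[0.22,-0.205,0],"roll":0}

```text
t: 3.12
eef_pos: [501.5, 110.0, 214.9]
tcp_rot: [3.141, -0.0, 0.713]
ft_force: [1.0, -1.3, 0.3]
opening: 1.003
grip_force: 0.0
```

Emit:
step_arm:
  increments:
    - {"slide":[0.025,-0.024,0],"roll":0}
    - {"slide":[0.05,-0.047,0],"roll":0}
    - {"slide":[0.05,-0.047,0],"roll":0}

```text
t: 3.5
eef_pos: [508.5, 177.9, 214.5]
tcp_rot: [3.142, -0.0, 0.716]
ft_force: [-0.7, -1.6, -0.6]
opening: 1.001
grip_force: 0.0
```

Run:
```python
from h import *
np.set_printoptions(precision=2,suppress=True)
s=state(); print(s["t"],s["eef_pos"],s["tcp_rot"])
c=imaging.read_camera("wrist"); P=cloud(c); np.savez("w1.npz",P=P,col=c["color"])
m=(abs(P[...,0]-510)<60)&(abs(P[...,1]-177)<60)
for lo,hi in((100,112),(58,66)):
    q=P[m&(P[...,2]>lo)&(P[...,2]<hi)]; (x,y),r=cv2.minEnclosingCircle(q[:,:2].astype(np.float32)); print(lo,len(q),x,y,r,np.median(q[:,2]),q.mean(0))
for t,z in (("cap_tab",83),("catch",70),("cap_top",104)):
    for k in mark_of("wrist",t)[:4]: print(t,np.array(k["uv"]),round(k["confidence"],2),at_z(c,k["uv"],z),at_depth(c,k["uv"]))
cv2.imwrite("pics/w1.png",c["color"][:,:,::-1])
```

```text
3.5 [508.51 177.93 214.48] [ 3.14 -0.    0.72]
100 3344 511.5574951171875 177.98696899414062 32.48762130737305 103.90856621609444 [511.68 177.82 103.87]
58 1016 510.8348693847656 177.42544555664062 37.95119094848633 62.30715060276276 [528.35 192.21  62.27]
cap_tab [362.5  76.7] 0.82 [627.89 234.04  83.  ] [641.6  235.5   16.86]
cap_tab [282.3 227.3] 0.66 [490.73 203.93  83.  ] [494.53 205.13  98.32]
cap_tab [237.5 159.1] 0.61 [511.66 270.16  83.  ] [496.74 282.01  -0.45]
catch [283.7 221.9] 0.78 [492.31 205.2   70.  ] [498.93 207.21  98.4 ]
cap_top [209.3 158.1] 0.9 [501.5 284.4 104. ] [483.7  300.26  26.09]
cap_top [377.2  96.9] 0.87 [620.54 215.71 104.  ] [635.81 212.47  26.31]
cap_top [266.8 331.7] 0.68 [411.9  154.64 104.  ] [523.15 207.33 306.86]
cap_top [316.8 233.9] 0.59 [510.4 180.3 104. ] [510.39 180.29 103.95]
```

View pics/w1.png

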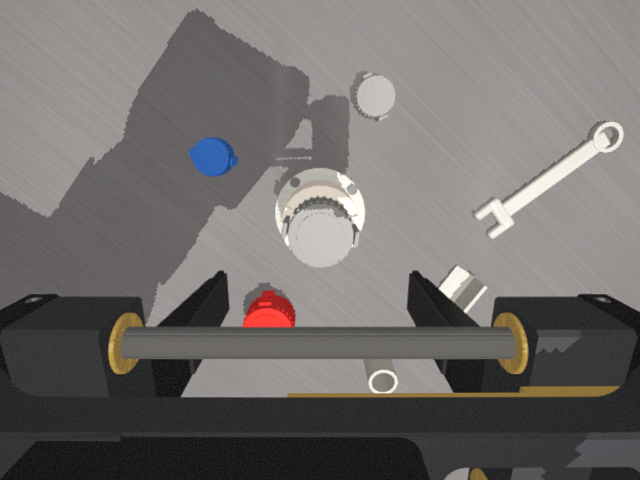

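The picture shows the cap at (320,238), with tabs at about (284,225) and (358,240) facing the fingers at (222,280) and (412,280). Next I'll get the tab axis from the depth.

Run:
```python
import numpy as np, cv2
np.set_printoptions(precision=2,suppress=True)
d=np.load("w1.npz");P=d["P"]
c0=np.array([511.2,177.7]); q=P.reshape(-1,3); 
top=q[(q[:,2]>102.3)&(q[:,2]<106)&(np.hypot(*(q[:,:2]-c0).T)<40)]
(x,y),r=cv2.minEnclosingCircle(top[:,:2].astype(np.float32)); print("top",x,y,r,len(top), top[:,:2].min(0),top[:,:2].max(0))
r=np.hypot(*(q[:,:2]-c0).T); a=np.degrees(np.arctan2(q[:,1]-c0[1],q[:,0]-c0[0]))
for lo,hi in((94,102),(80,94),(66,74)):
    m=(r>29.5)&(r<38)&(q[:,2]>lo)&(q[:,2]<hi); print(lo,m.sum(),np.histogram(a[m],bins=np.arange(-180,181,10))[0])
    for s in (1,-1):
        k=m&(np.sign(a)==s); 
        if k.sum(): print(s,np.median(a[k]),np.median(r[k]),q[k].mean(0))
cv2.imwrite("pics/w1c.png",cv2.resize(d["color"][170:290,260:380],(600,600),interpolation=cv2.INTER_CUBIC)[:,:,::-1])
```

```text
top 511.13641357421875 177.2251739501953 27.762353897094727 3156 [483.42 149.87] [538.54 204.71]
94 152 [ 0  0  1  0  0  0  0  0  0  0  1 29 26 24  0  0  0  0  0  0  0  0  0  0
  0  0  0  0  0 27 25 19  0  0  0  0]
1 123.134852384757 31.24286648059896 [494.11 203.54  98.96]
-1 -55.96847276481832 31.519419820584087 [527.98 151.99  99.  ]
80 43 [ 0  0  0  0  0  0  0  0  0  0  0  1  0 23  0  0  0  0  0  0  0  0  0  0
  0  0  0  0  0 17  2  0  0  0  0  0]
1 112.35015127570128 32.253505799461 [497.97 206.71  88.28]
-1 -44.994434915803524 30.92731050268302 [532.7  155.2   86.56]
66 100 [ 0  0  0  0  0  0  0  0  0  1  1  0  0 14 34  0  0  0  0  0  0  0  0  0
  0  0  0  2 38  7  0  0  3  0  0  0]
1 104.8011084182537 32.78152603551248 [501.57 208.54  69.46]
-1 -37.82860279224947 33.142507932660905 [536.47 156.7   69.4 ]Traceback (most recent call last):
  File "<stdin>", line 13, in <module>
    raise KeyError(f"{key} is not a file in the archive") from None
KeyError: 'color is not a file in the archive'
```

Tab axis is at 123.4°, so yaw must be 0.582, with the centre at (511.1, 177.5). Next I align and descend part way.

Emit:
step_arm:
  increments:
    - {"slide":[0.0016,0.0019,0.03],"roll":0.13}
    - {"slide":[0.0016,0.0019,0.07],"roll":0.13}
    - {"slide":[0.0016,0.0019,0.1],"roll":0.13}
    - {"slide":[0.0016,0.0019,0.1],"roll":0.13}
    - {"slide":[0.0016,0.0019,0.1],"roll":0.13}

```text
t: 4.32
eef_pos: [511.7, 175.4, 115.7]
tcp_rot: [3.141, -0.001, 0.582]
ft_force: [-0.0, -0.7, 0.4]
opening: 1.001
grip_force: 0.0
```

Run:
```python
from h import *
for i in range(3):
    imaging.read_camera("wrist"); s=state(); print(s["t"],s["eef_pos"].round(2),s["tcp_rot"].round(4),s["ft_force"].round(2),s["moment"].round(3))
c=imaging.read_camera("wrist");P=cloud(c);q=P.reshape(-1,3)
c0=np.array([511.1,177.5]);r=np.hypot(*(q[:,:2]-c0).T)
top=q[(q[:,2]>102)&(q[:,2]<107)&(r<40)]
if len(top): print("top",cv2.minEnclosingCircle(top[:,:2].astype(np.float32)),np.median(top[:,2]))
m=(r>29.5)&(r<38)&(q[:,2]>94)&(q[:,2]<102); A=q[m&(q[:,1]>177.5)].mean(0);B=q[m&(q[:,1]<177.5)].mean(0);print(m.sum(),A,B,(A+B)/2,np.degrees(np.arctan2(*(A-B)[[1,0]])))
```

```text
4.375 [511.73 175.61 115.94] [ 3.1408e+00 -1.8000e-03  5.8230e-01] [0.48 0.46 0.34] [ 0.053 -0.031 -0.043]
4.425 [511.67 175.74 115.99] [ 3.1407e+00 -2.0000e-03  5.8250e-01] [ 0.31 -0.41 -0.69] [-0.037 -0.022 -0.02 ]
4.475 [511.59 175.77 115.89] [ 3.1407e+00 -1.9000e-03  5.8260e-01] [ 0.05 -1.3  -0.39] [-0.028 -0.003 -0.013]
top ((511.03607177734375, 177.18919372558594), 28.05691146850586) 103.96607708696791
332 [494.38272747 203.47179983  99.02139541] [528.58011565 151.90176456  98.90419429] [511.48142156 177.6867822   98.96279485] 123.54935954790989
```

Emit:
step_arm:
  increments:
    - {"slide":[0.0006,-0.0016,0.01],"roll":0}
    - {"slide":[0.0006,-0.0016,0.026],"roll":0}
    - {"slide":[0.0006,-0.0016,0.042],"roll":0}
    - {"slide":[0.0006,-0.0016,0.042],"roll":0}

```text
t: 5.03
eef_pos: [509.9, 177.3, 70.8]
tcp_rot: [-3.141, 0.003, 0.583]
ft_force: [0.3, -0.5, 0.8]
opening: 1.002
grip_force: 0.0
```

```bash
cat > st.py <<'E'
from h import *
import sys
n=int(sys.argv[1]) if len(sys.argv)>1 else 4
L=[]
for i in range(n):
    imaging.read_camera("wrist"); s=state(); L.append(np.r_[s["eef_pos"],s["tcp_rot"],s["ft_force"],s["moment"],s["opening"]*95,s["grip_force"]])
np.set_printoptions(precision=3,suppress=True)
m=np.mean(L,0);print(s["t"],"pos",m[:3],"rot",m[3:6],"F",m[6:9],"M",m[9:12],"open/grip",m[12:])
E
python3 st.py
```

```text
5.225 pos [510.649 177.497  72.344] rot [0.    0.001 0.583] F [ 0.027 -0.39   0.148] M [-0.026 -0.015 -0.012] open/grip [94.954  0.   ]
```

Emit:
step_arm:
  increments:
    - {"slide":[0,0,-0.002],"roll":0}
    - {"slide":[0,0,-0.002],"roll":0}
    - {"slide":[0,0,-0.002],"roll":0}
    - {"slide":[0,0,-0.002],"roll":0}
    - {"slide":[0,0,-0.002],"roll":0}
  fingers: 0

```text
t: 5.85
eef_pos: [510.7, 177.5, 74.7]
tcp_rot: [3.141, -0.0, 0.583]
ft_force: [-0.1, -0.4, 2.6]
opening: 0.597
grip_force: 30.0
```

```bash
python3 st.py
```

```text
6.05 pos [510.692 177.503  74.702] rot [ 3.141 -0.     0.583] F [-0.518 -0.581  2.833] M [-0.081  0.07  -0.029] open/grip [56.521 30.001]
```

Emit:
step_arm:
  increments:
    - {"slide":[0,0,0],"roll":-0.08}
    - {"slide":[0,0,0],"roll":-0.18}
    - {"slide":[0,0,0],"roll":-0.28}
    - {"slide":[0,0,0],"roll":-0.38}
    - {"slide":[0,0,0],"roll":-0.48}

```text
t: 6.68
eef_pos: [510.8, 177.6, 74.7]
tcp_rot: [3.141, -0.0, 1.066]
ft_force: [-0.8, 0.2, 2.8]
opening: 0.596
grip_force: 30.0
```

```bash
python3 st.py
```

```text
6.875 pos [510.818 177.558  74.71 ] rot [ 3.141 -0.     1.064] F [0.021 0.447 3.716] M [-0.013 -0.064  0.026] open/grip [56.515 30.001]
```

Emit:
step_arm:
  increments:
    - {"slide":[0,0,0],"roll":-0.08}
    - {"slide":[0,0,0],"roll":-0.15}
    - {"slide":[0,0,0],"roll":-0.22}

```text
t: 7.25
eef_pos: [510.8, 177.6, 74.7]
tcp_rot: [3.141, -0.0, 1.283]
ft_force: [0.2, 0.8, 4.3]
opening: 0.594
grip_force: 30.0
```

```bash
python3 st.py
python3 - <<'E'
from h import *
c=imaging.read_camera("wrist"); cv2.imwrite("pics/turn.png",c["color"][100:340,140:500,::-1])
E
```

```text
7.45 pos [510.776 177.537  74.7  ] rot [ 3.141 -0.     1.282] F [ 0.051 -0.047  3.784] M [-0.031 -0.063  0.049] open/grip [56.862 30.001]
```

View pics/turn.png

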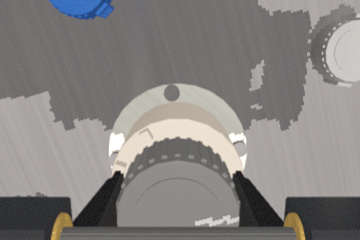

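The picture shows the fingers on the tabs at (115,200) and (245,200), and the cap turned past its posts, one of them visible at (145,133). I now go in small steps and watch the moment.

Emit:
step_arm:
  increments:
    - {"slide":[0,0,0],"roll":-0.03}
    - {"slide":[0,0,0],"roll":-0.05}
    - {"slide":[0,0,0],"roll":-0.05}

```text
t: 7.88
eef_pos: [510.8, 177.5, 74.7]
tcp_rot: [3.141, -0.0, 1.332]
ft_force: [-1.0, -0.1, 5.2]
opening: 0.597
grip_force: 30.0
```

```bash
python3 st.py 3
```

```text
8.025 pos [510.74  177.526  74.701] rot [ 3.141 -0.     1.332] F [-0.039  0.261  5.243] M [-0.03  -0.099  0.057] open/grip [56.95  30.002]
```

Emit:
step_arm:
  increments:
    - {"slide":[0,0,0],"roll":-0.03}
    - {"slide":[0,0,0],"roll":-0.05}
    - {"slide":[0,0,0],"roll":-0.05}

```text
t: 8.4
eef_pos: [510.7, 177.5, 74.7]
tcp_rot: [3.141, -0.0, 1.382]
ft_force: [-0.3, 0.7, 5.4]
opening: 0.594
grip_force: 30.0
```

```bash
python3 st.py 3
```

```text
8.55 pos [510.749 177.536  74.712] rot [ 3.141 -0.     1.382] F [-0.47   0.451  5.658] M [-0.021 -0.077  0.022] open/grip [56.72  30.002]
```

Emit:
step_arm:
  increments:
    - {"slide":[0,0,0],"roll":-0.03}
    - {"slide":[0,0,0],"roll":-0.05}
    - {"slide":[0,0,0],"roll":-0.05}

```text
t: 8.93
eef_pos: [510.7, 177.5, 74.7]
tcp_rot: [3.141, 0.0, 1.432]
ft_force: [-0.3, 0.5, 4.4]
opening: 0.597
grip_force: 30.0
```

```bash
python3 st.py 3
```

```text
9.075 pos [510.744 177.54   74.711] rot [3.141 0.    1.432] F [-0.656  0.405  5.061] M [ 0.014 -0.083  0.025] open/grip [56.553 30.002]
```

Emit:
step_arm:
  increments:
    - {"slide":[0,0,0],"roll":-0.03}
    - {"slide":[0,0,0],"roll":-0.05}
    - {"slide":[0,0,0],"roll":-0.05}

```text
t: 9.45
eef_pos: [510.7, 177.5, 74.7]
tcp_rot: [3.141, 0.0, 1.482]
ft_force: [-0.2, 1.5, 6.3]
opening: 0.596
grip_force: 30.0
```

```bash
python3 st.py 3
```

```text
9.6 pos [510.743 177.527  74.711] rot [3.141 0.    1.482] F [ 0.615 -0.312  5.234] M [-0.012 -0.105  0.055] open/grip [56.707 30.002]
```

Emit:
step_arm:
  increments:
    - {"slide":[0,0,0],"roll":-0.03}
    - {"slide":[0,0,0],"roll":-0.05}
    - {"slide":[0,0,0],"roll":-0.05}

```text
t: 9.98
eef_pos: [510.8, 177.5, 74.7]
tcp_rot: [3.141, 0.0, 1.532]
ft_force: [0.0, -0.9, 5.5]
opening: 0.593
grip_force: 30.0
```

```bash
python3 st.py 3
```

```text
10.125 pos [510.752 177.523  74.702] rot [3.141 0.    1.532] F [ 0.035 -0.371  5.079] M [-0.025 -0.102  0.042] open/grip [56.693 30.002]
```

Emit:
step_arm:
  increments:
    - {"slide":[0,0,0],"roll":-0.03}
    - {"slide":[0,0,0],"roll":-0.05}
    - {"slide":[0,0,0],"roll":-0.05}

```text
t: 10.5
eef_pos: [510.8, 177.5, 74.7]
tcp_rot: [3.141, 0.0, 1.582]
ft_force: [-0.5, 0.7, 5.7]
opening: 0.596
grip_force: 30.0
```

```bash
python3 st.py 3
```

```text
10.65 pos [510.729 177.523  74.697] rot [3.141 0.    1.582] F [-0.32  -0.209  5.234] M [-0.013 -0.077  0.071] open/grip [56.469 30.002]
```

Emit:
step_arm:
  increments:
    - {"slide":[0,0,0],"roll":-0.03}
    - {"slide":[0,0,0],"roll":-0.05}
    - {"slide":[0,0,0],"roll":-0.05}

```text
t: 11.02
eef_pos: [510.8, 177.5, 74.7]
tcp_rot: [3.141, 0.0, 1.632]
ft_force: [-0.4, -0.4, 4.8]
opening: 0.597
grip_force: 30.0
```

```bash
python3 st.py 3
```

```text
11.175 pos [510.744 177.524  74.7  ] rot [3.141 0.    1.632] F [ 0.018 -0.38   4.974] M [ 0.001 -0.09   0.025] open/grip [56.8   30.002]
```

Emit:
step_arm:
  increments:
    - {"slide":[0,0,0],"roll":-0.03}
    - {"slide":[0,0,0],"roll":-0.05}
    - {"slide":[0,0,0],"roll":-0.05}

```text
t: 11.55
eef_pos: [510.8, 177.5, 74.7]
tcp_rot: [3.141, 0.0, 1.682]
ft_force: [0.0, -0.3, 4.7]
opening: 0.597
grip_force: 30.0
```

```bash
python3 st.py 3
```

```text
11.7 pos [510.742 177.527  74.719] rot [3.141 0.    1.682] F [ 0.    -0.287  5.43 ] M [-0.014 -0.101  0.024] open/grip [56.629 30.002]
```

Emit:
step_arm:
  increments:
    - {"slide":[0,0,0],"roll":-0.03}
    - {"slide":[0,0,0],"roll":-0.05}
    - {"slide":[0,0,0],"roll":-0.05}

```text
t: 12.08
eef_pos: [510.8, 177.5, 74.7]
tcp_rot: [3.141, 0.0, 1.732]
ft_force: [0.3, -0.4, 6.2]
opening: 0.599
grip_force: 30.0
```

```bash
python3 st.py 3
```

```text
12.225 pos [510.744 177.532  74.708] rot [3.141 0.    1.732] F [0.275 0.09  5.133] M [-0.008 -0.113  0.04 ] open/grip [56.567 30.002]
```

Run:
```python
from h import *
o=[]
for cam,(u,v) in (("wrist",(320,250)),("scene",(359,190)),("side",(308,310))):
    c=imaging.read_camera(cam); k=70 if cam=="wrist" else 40
    o.append(cv2.resize(c["color"][v-k:v+k,u-k:u+k],(264,264),interpolation=cv2.INTER_CUBIC))
cv2.imwrite("pics/t2.png",np.hstack(o)[:,:,::-1])
```

```text
(no output)
```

View pics/t2.png

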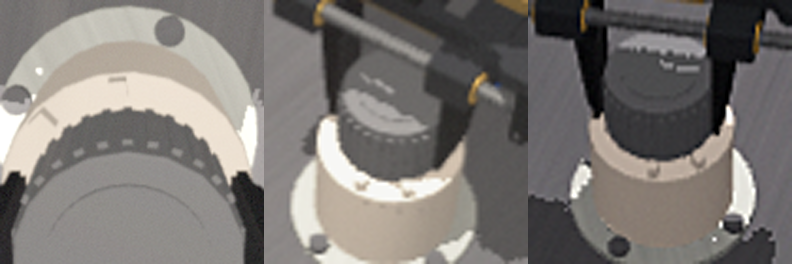

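All three views show the posts empty of tabs, at (385,190) and (675,165), with the tabs under the fingers. The cap is turning with the gripper, so I carry on.

Emit:
step_arm:
  increments:
    - {"slide":[0,0,0],"roll":-0.03}
    - {"slide":[0,0,0],"roll":-0.05}
    - {"slide":[0,0,0],"roll":-0.05}

```text
t: 12.75
eef_pos: [510.7, 177.6, 74.7]
tcp_rot: [3.141, 0.0, 1.782]
ft_force: [0.0, 1.1, 4.6]
opening: 0.595
grip_force: 30.0
```

```bash
python3 st.py 3
```

```text
12.9 pos [510.703 177.551  74.704] rot [3.141 0.    1.782] F [-0.114 -0.173  5.189] M [ 0.012 -0.067 -0.007] open/grip [56.538 30.002]
```

Emit:
step_arm:
  increments:
    - {"slide":[0,0,0],"roll":-0.03}
    - {"slide":[0,0,0],"roll":-0.05}
    - {"slide":[0,0,0],"roll":-0.05}

```text
t: 13.28
eef_pos: [510.6, 177.5, 74.7]
tcp_rot: [-3.142, -0.0, 1.832]
ft_force: [-0.9, 0.4, 5.6]
opening: 0.597
grip_force: 30.0
```

```bash
python3 st.py 3
```

```text
13.425 pos [510.576 177.532  74.698] rot [-3.142 -0.     1.832] F [-1.172  0.532  5.912] M [ 0.026  0.012 -0.091] open/grip [56.611 30.002]
```

The moment is now falling (+0.04, -0.01, -0.09), so the stop is being met. One more small step.

Emit:
step_arm:
  increments:
    - {"slide":[0,0,0],"roll":-0.02}
    - {"slide":[0,0,0],"roll":-0.035}
    - {"slide":[0,0,0],"roll":-0.035}

```text
t: 13.8
eef_pos: [510.5, 177.5, 74.7]
tcp_rot: [-3.141, -0.0, 1.867]
ft_force: [-1.4, 0.4, 6.6]
opening: 0.595
grip_force: 30.0
```

```bash
python3 st.py 5
```

```text
14.05 pos [510.514 177.515  74.701] rot [-3.141 -0.     1.867] F [-1.362 -0.033  6.176] M [-0.018  0.034 -0.19 ] open/grip [56.723 30.002]
```

Emit:
step_arm:
  increments:
    - {"slide":[0,0,0],"roll":-0.02}
    - {"slide":[0,0,0],"roll":-0.02}

```text
t: 14.3
eef_pos: [510.5, 177.5, 74.7]
tcp_rot: [-3.141, -0.0, 1.887]
ft_force: [-1.5, 0.3, 6.5]
opening: 0.595
grip_force: 30.0
```

```bash
python3 st.py 4
```

```text
14.5 pos [510.503 177.504  74.708] rot [-3.141 -0.     1.886] F [-0.952 -0.004  6.198] M [-0.004  0.054 -0.264] open/grip [56.651 30.002]
```

Emit:
step_arm:
  increments:
    - {"slide":[0,0,0],"roll":0.04}
    - {"slide":[0,0,0],"roll":0.08}
    - {"slide":[0,0,0],"roll":0.08}

```text
t: 14.88
eef_pos: [510.6, 177.6, 74.7]
tcp_rot: [3.142, -0.0, 1.806]
ft_force: [-0.5, -0.5, 6.2]
opening: 0.597
grip_force: 30.0
```

```bash
python3 st.py 4
```

```text
15.075 pos [510.589 177.554  74.7  ] rot [-3.142 -0.     1.807] F [-0.895  0.422  5.416] M [ 0.035  0.005 -0.079] open/grip [56.701 30.002]
```

Emit:
step_arm:
  increments:
    - {"slide":[0,0,0],"roll":0.015}
    - {"slide":[0,0,-0.001],"roll":0.015}
    - {"slide":[0,0,-0.002],"roll":0.015}
    - {"slide":[0,0,-0.0025],"roll":0.015}

```text
t: 15.58
eef_pos: [510.4, 177.5, 76.9]
tcp_rot: [-3.141, 0.0, 1.793]
ft_force: [-0.2, 0.4, -1.0]
opening: 0.6
grip_force: 30.0
```

```bash
python3 st.py 4
```

```text
15.775 pos [510.47  177.463  76.981] rot [-3.141  0.     1.793] F [-1.077  0.107 -1.727] M [-0.014  0.047 -0.019] open/grip [56.6 30. ]
```

Emit:
step_arm:
  increments:
    - {"slide":[0,0,-0.0005],"roll":0}
    - {"slide":[0,0,-0.001],"roll":0}

```text
t: 16.02
eef_pos: [510.6, 177.5, 78.1]
tcp_rot: [-3.141, 0.0, 1.793]
ft_force: [-1.6, 0.8, -1.7]
opening: 0.592
grip_force: 30.0
```

```bash
python3 st.py 3
```

```text
16.175 pos [510.638 177.521  78.144] rot [-1.047  0.     1.793] F [-1.475  0.083 -1.044] M [-0.002  0.044  0.007] open/grip [56.559 30.   ]
```

It is free (3.4 mm up, about -1 N). Lift in stages.

Emit:
step_arm:
  increments:
    - {"slide":[0,0,-0.0015],"roll":0}
    - {"slide":[0,0,-0.003],"roll":0}
    - {"slide":[0,0,-0.004],"roll":0}

```text
t: 16.55
eef_pos: [510.9, 177.5, 82.3]
tcp_rot: [3.141, 0.0, 1.793]
ft_force: [-0.8, -0.4, -1.2]
opening: 0.596
grip_force: 30.0
```

```bash
python3 st.py 2
```

```text
16.65 pos [510.839 177.539  82.363] rot [3.141 0.    1.793] F [-0.214  0.784 -0.67 ] M [-0.018 -0.138  0.   ] open/grip [56.538 30.   ]
```

Emit:
step_arm:
  increments:
    - {"slide":[0,0,-0.006],"roll":0}
    - {"slide":[0,0,-0.014],"roll":0}
    - {"slide":[0,0,-0.022],"roll":0}
    - {"slide":[0,0,-0.03],"roll":0}
    - {"slide":[0,0,-0.038],"roll":0}

```text
t: 17.27
eef_pos: [510.7, 177.5, 120.8]
tcp_rot: [3.141, 0.0, 1.793]
ft_force: [-0.3, 0.1, -0.7]
opening: 0.597
grip_force: 30.0
```

Emit:
step_arm:
  increments:
    - {"slide":[0,0,-0.012],"roll":0}
    - {"slide":[0,0,-0.026],"roll":0}
    - {"slide":[0,0,-0.04],"roll":0}
    - {"slide":[0,0,-0.04],"roll":0}

```text
t: 17.77
eef_pos: [511.1, 177.6, 161.4]
tcp_rot: [3.139, 0.0, 1.793]
ft_force: [0.5, -0.4, -1.1]
opening: 0.595
grip_force: 30.0
```

```bash
python3 st.py 2
python3 - <<'E'
from h import *
s=state(); print(s["joints"])
o=[]
for cam,(u,v) in (("scene",(359,180)),("side",(308,300))):
    c=imaging.read_camera(cam); k=80
    o.append(cv2.resize(c["color"][v-k:v+k,u-k:u+k],(400,400),interpolation=cv2.INTER_CUBIC))
cv2.imwrite("pics/t3.png",np.hstack(o)[:,:,::-1])
E
```

```text
17.875 pos [510.665 177.527 160.349] rot [3.141 0.    1.793] F [ 0.032 -0.166 -0.899] M [-0.021 -0.134 -0.017] open/grip [56.795 30.   ]
[ 2.12405337e-01  4.37211746e-01  1.82873232e+00 -1.04502590e-04
  8.75586524e-01 -9.57997838e-03]
```

View pics/t3.png

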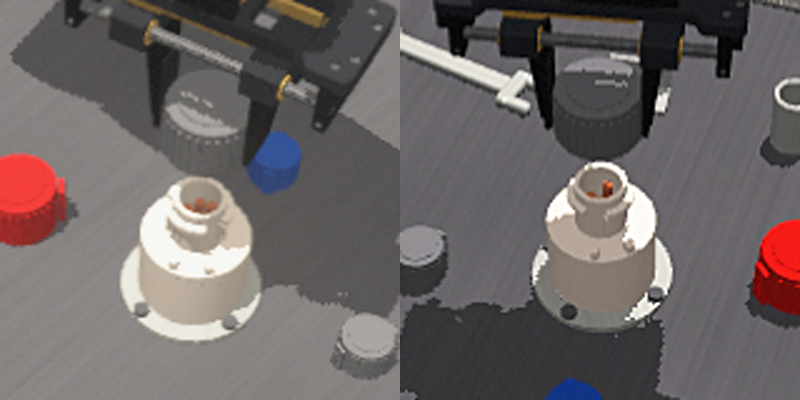

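The cap hangs level in the fingers ((205,115) left, (597,100) right), clear of the open neck. Now to the tray.

Emit:
step_arm:
  increments:
    - {"slide":[-0.045,-0.013,0],"roll":0}
    - {"slide":[-0.098,-0.028,0],"roll":0}
    - {"slide":[-0.151,-0.0435,0],"roll":0}
    - {"slide":[-0.203,-0.0585,0],"roll":0}
    - {"slide":[-0.255,-0.0735,0],"roll":0}

```text
t: 18.6
eef_pos: [494.7, -89.1, 159.7]
tcp_rot: [-3.141, -0.0, 1.793]
ft_force: [0.5, -0.4, -1.8]
opening: 0.597
grip_force: 30.0
```

Emit:
step_arm:
  increments:
    - {"slide":[-0.045,-0.013,0],"roll":0}
    - {"slide":[-0.09,-0.026,0.02],"roll":0}
    - {"slide":[-0.131,-0.0376,0.05],"roll":0}
    - {"slide":[-0.131,-0.0376,0.08],"roll":0}
    - {"slide":[-0.131,-0.0376,0.1],"roll":0}

```text
t: 19.23
eef_pos: [486.5, -223.9, 58.2]
tcp_rot: [-3.14, -0.001, 1.791]
ft_force: [0.1, -0.3, -0.9]
opening: 0.594
grip_force: 30.0
```

```bash
python3 st.py 3
python3 - <<'E'
from h import *
c=imaging.read_camera("wrist"); P=cloud(c)
s=state()["eef_pos"]
q=P.reshape(-1,3); w=q[(abs(q[:,0]-487)<100)&(abs(q[:,1]+223)<100)&(q[:,2]>11)&(q[:,2]<22)]
print(len(w),cv2.minAreaRect(w[:,:2].astype(np.float32)),w.min(0),w.max(0))
f=q[(abs(q[:,0]-487)<60)&(abs(q[:,1]+223)<60)&(q[:,2]<9)]; print("floor z",np.median(f[:,2]))
E
```

```text
19.375 pos [ 486.258 -223.18    57.851] rot [-3.139 -0.003  1.792] F [-0.124  0.685 -1.551] M [-0.002 -0.101 -0.011] open/grip [56.513 30.   ]
3667 ((487.2667236328125, -224.92645263671875), (150.60121154785156, 151.47525024414062), 0.8899874091148376) [ 410.98312865 -300.8232245    11.00867881] [ 562.56880163 -148.1117171    17.60578433]
floor z 2.473965068349912
```

Emit:
step_arm:
  increments:
    - {"slide":[0,0,0.012],"roll":0}
    - {"slide":[0,0,0.026],"roll":0}
    - {"slide":[0,0,0.036],"roll":0}
    - {"slide":[0,0,0.04],"roll":0}
    - {"slide":[0,0,0.04],"roll":0}

```text
t: 20.05
eef_pos: [487.2, -223.4, 19.8]
tcp_rot: [-3.141, -0.0, 1.793]
ft_force: [-0.6, -0.4, 0.1]
opening: 0.596
grip_force: 30.0
```

```bash
python3 st.py 6
```

```text
20.35 pos [ 487.394 -223.56    20.371] rot [3.141 0.    1.793] F [ 0.053 -0.088 -1.142] M [-0.001 -0.126  0.   ] open/grip [56.644 30.   ]
```

Emit:
step_arm:
  increments:
    - {"slide":[0,0,0.002],"roll":0}
    - {"slide":[0,0,0.004],"roll":0}
    - {"slide":[0,0,0.0055],"roll":0}
    - {"slide":[0,0,0.0065],"roll":0}
    - {"slide":[0,0,0.0065],"roll":0}

```text
t: 20.98
eef_pos: [487.2, -223.5, 13.6]
tcp_rot: [-3.141, -0.0, 1.793]
ft_force: [-0.3, -0.3, -1.5]
opening: 0.595
grip_force: 30.0
```

```bash
python3 st.py 4
```

```text
21.175 pos [ 487.293 -223.498   13.65 ] rot [1.571 0.    1.793] F [-0.215 -0.117 -1.001] M [-0.057 -0.113 -0.016] open/grip [56.584 30.   ]
```

Emit:
step_arm:
  increments:
    - {"slide":[0,0,0.0005],"roll":0}
    - {"slide":[0,0,0.001],"roll":0}
    - {"slide":[0,0,0.001],"roll":0}

```text
t: 21.55
eef_pos: [487.3, -223.5, 12.7]
tcp_rot: [3.142, 0.0, 1.793]
ft_force: [-0.9, 0.5, 1.4]
opening: 0.601
grip_force: 30.0
```

```bash
python3 st.py 4
```

```text
21.75 pos [ 487.29  -223.497   12.718] rot [3.142 0.    1.793] F [-0.777  0.159  2.198] M [ 0.067 -0.08  -0.01 ] open/grip [56.661 30.001]
```

Contact with the tray floor (+2 N). Release, then go straight up.

Emit:
step_arm:
  increments:
    - {"slide":[0,0,0],"roll":0}
    - {"slide":[0,0,0],"roll":0}
    - {"slide":[0,0,0],"roll":0}
    - {"slide":[0,0,0],"roll":0}
    - {"slide":[0,0,0],"roll":0}
  fingers: 0.9

```text
t: 22.38
eef_pos: [487.3, -223.5, 12.6]
tcp_rot: [-3.142, 0.0, 1.793]
ft_force: [0.8, 0.1, -0.4]
opening: 0.901
grip_force: 0.0
```

Emit:
step_arm:
  increments:
    - {"slide":[0,0,-0.02],"roll":0}
    - {"slide":[0,0,-0.05],"roll":0}
    - {"slide":[0,0,-0.09],"roll":0}
    - {"slide":[0,0,-0.13],"roll":0}
    - {"slide":[0,0,-0.15],"roll":0}

```text
t: 23.0
eef_pos: [487.7, -223.7, 164.8]
tcp_rot: [3.14, 0.002, 1.793]
ft_force: [0.3, -0.4, -0.1]
opening: 0.898
grip_force: 0.0
```

```bash
python3 st.py 3
python3 - <<'E'
from h import *
c=imaging.read_camera("wrist"); P=cloud(c);q=P.reshape(-1,3)
t=q[(abs(q[:,0]-487)<60)&(abs(q[:,1]+223)<60)&(q[:,2]>36)&(q[:,2]<60)]
print(len(t),cv2.minEnclosingCircle(t[:,:2].astype(np.float32)),np.percentile(t[:,2],[5,50,95]))
cv2.imwrite("pics/end.png",c["color"][:,:,::-1])
c=imaging.read_camera("scene"); cv2.imwrite("pics/end2.png",c["color"][:,:,::-1])
E
```

```text
23.15 pos [ 487.87  -223.798  164.687] rot [3.139 0.002 1.793] F [0.237 0.038 0.402] M [-0.027 -0.113  0.013] open/grip [85.421  0.   ]
3306 ((487.2832336425781, -224.02593994140625), 33.12405014038086) [37.82431566 41.93778623 43.39051713]
```

View pics/end2.png

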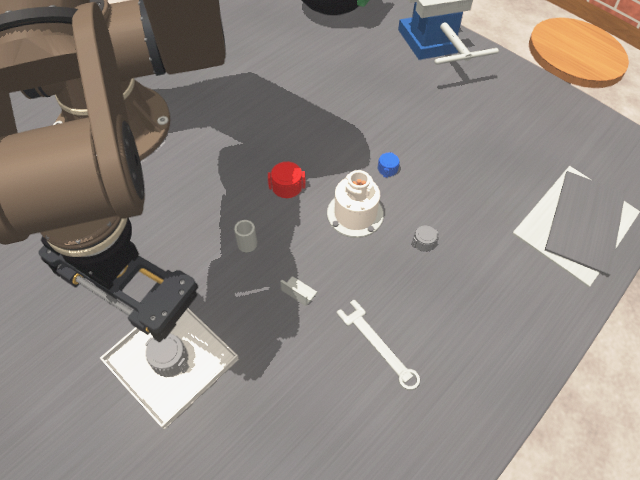

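The cap stands upright in the tray at (165,352), top at 42 mm and centred. The jar is open at (359,190), and the wrench, pipe and angle have not moved.

```bash
python3 -c "
from cell import env
print(env.job_done())"
```

```text
the job is handed in; nothing more can be done
None
```

The cap was turned to its stop, eased back and lifted off, and it now stands upright and released in the tray with the other things unmoved; I handed the job in at about 23 s, and no verdict came back.

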